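# Lay the tea tray on the patio bench

### The job

Lay the round tray for tea: stand each tea cup in the middle of the saucer of its own colour, the empty glass tumbler in the middle of the wooden coaster and the steel sugar pot with the black knob on the bare part of the tray. Set each down upright without dropping it, and leave the saucers and coaster lying flat on the tray. The lidded ashtray and the candle glass do not belong on the tray: leave them standing where they are.

Things in the scene. Friction and masses are not known exactly. Their poses are not given: they have to be found in the camera images.
- tray: round dark-wood serving tray, fixed. 336 mm over the rim, which is 24 mm high and 8 mm thick; floor 6 mm above the slab, 153 mm radius inside. Origin: centre of its underside, z up. The two saucers and the coaster lie about 88 mm from its centre in three of its quarters, 90 degrees apart, in any heading and order; the fourth quarter, also centred 88 mm out, is bare
- saucer_orange: orange ceramic saucer, 110 mm diameter, 12 mm high at the edge, lying loose on the round tray. Origin: centre of its underside, z up. Its flat middle (about 60 mm wide, where the cup stands) is 5 mm above the origin; the border rises outward to the edge. Turns and quarters of the tray vary
- saucer_white: white ceramic saucer, 110 mm diameter, 12 mm high at the edge, lying loose on the round tray. Origin: centre of its underside, z up. Its flat middle (about 60 mm wide, where the cup stands) is 5 mm above the origin; the border rises outward to the edge. Turns and quarters of the tray vary
- coaster: round light-brown wooden coaster, flat, 96 mm diameter, 9 mm thick, lying loose on the tray. Origin: centre of its underside, z up; its top is 9 mm above the origin
- cup_orange: orange ceramic tea cup with one loop handle, empty, loose, standing upright. 58 mm high; outside diameter 64 mm at the rim, 62 mm at 28 mm height, tapering to a 42 mm foot; wall 3.5 mm. Origin: centre of its underside; z up; the handle points along its own +y and reaches 55 mm from the axis, from 13 to 49 mm height. Any heading. About 150 g
- cup_white: white ceramic tea cup with one loop handle, empty, loose, standing upright. 58 mm high; outside diameter 64 mm at the rim, 62 mm at 28 mm height, tapering to a 42 mm foot; wall 3.5 mm. Origin: centre of its underside; z up; the handle points along its own +y and reaches 55 mm from the axis, from 13 to 49 mm height. Any heading. About 150 g
- tumbler: empty clear glass drinking tumbler, loose, upright, 95 mm high, outside diameter 58 mm at the foot and 64 mm at the rim, wall 3 mm. Origin: centre of its underside, z up. About 220 g. Nothing in it, which tells it from the candle glass
- sugar_pot: round stainless steel sugar pot, closed, its domed lid fast and with a black ball knob on top; loose, upright. Straight-sided, 62 mm diameter from 7 to 48 mm height, foot 54 mm; dome to 60 mm, knob (20 mm wide) from 64 to 74 mm. Origin: centre of its underside, z up. About 200 g
- ashtray: stainless steel ashtray with a flat steel clip-on lid, dark hinge barrel on one side and thumb clip on the other, no knob; 86 mm diameter, 39 mm high, 55 mm from the axis over the clip. Stays where it is. Origin: centre of its underside, z up
- candle_glass: clear glass, 64 mm diameter at the rim and 85 mm high, holding a dark red candle (52 mm of wax, with a black wick). Stays where it is. Origin: centre of its underside, z up
There are look-alikes about, which are no part of the job. Leave any purple look-alike of the cup_white alone. Of the things that look like the saucer_orange, the larger one is meant.

How it is judged:
At the end, for the whole second after the job is handed in: Each cup within 12 mm of the middle of its own saucer, tumbler within 15 mm of the coaster's, sugar pot on the bare tray floor within 115 mm of its centre; all upright (0.1 rad), still; saucers and coaster flat, within 105 mm of the tray's centre; ashtray, candle glass upright, moved under 20 mm (horizontal distance between cup_orange and saucer_orange below 0.012 m and z of cup_orange in the frame of saucer_orange between 0.001 and 0.009 m and angle between each of cup_orange, cup_white, tumbler, sugar_pot, saucer_orange, saucer_white, coaster, ashtray, candle_glass's own z axis and vertical below 0.1 rad and horizontal distance between cup_white and saucer_white below 0.012 m and z of cup_white in the frame of saucer_white between 0.001 and 0.009 m and horizontal distance between tumbler and coaster below 0.015 m and z of tumbler in the frame of coaster between 0.005 and 0.013 m and horizontal distance between sugar_pot and tray below 0.115 m and z of sugar_pot in the frame of tray between 0.002 and 0.01 m and horizontal distance between each of saucer_orange, saucer_white, coaster and tray below 0.105 m and z of saucer_orange in the frame of tray between 0.002 and 0.01 m and z of saucer_white in the frame of tray between 0.002 and 0.01 m and z of coaster in the frame of tray between 0.002 and 0.01 m and linear speed of each of cup_orange, cup_white, tumbler, sugar_pot below 0.02 m/s and distance of each of ashtray, candle_glass from where it was at the start of the episode below 0.02 m); the robot touches nothing.
It fails at once if a cup, the tumbler or the sugar pot was dropped from more than about 35 mm ((height (world z) of cup_orange above 0.05 m and contact force between the fingers and cup_orange below 0.05 N) or (height (world z) of cup_white above 0.05 m and contact force between the fingers and cup_white below 0.05 N) or (height (world z) of tumbler above 0.05 m and contact force between the fingers and tumbler below 0.05 N) or (height (world z) of sugar_pot above 0.05 m and contact force between the fingers and sugar_pot below 0.05 N)).
It fails at once if the ashtray was moved (over 20 mm) or tipped (distance of ashtray from where it was at the start of the episode above 0.02 m or angle between ashtray's own z axis and vertical above 0.3 rad).
It fails at once if the candle glass was moved (over 20 mm) or tipped (distance of candle_glass from where it was at the start of the episode above 0.02 m or angle between candle_glass's own z axis and vertical above 0.3 rad).
It also fails if it takes over 115 s, if anything falls off the work surface, if the arm or the gripper's body presses on something with over 40 N, if the wrist force passes 120 N, or if a joint passes its speed limit or range.

### The arm

A 7-joint arm with a two-finger parallel gripper is mounted at the origin on the work surface. World frame = base frame: x ahead of the robot, y to its left, z up, the work surface at z = 0. Lengths are in m, angles in rad, forces in N, time in s.
With the tool pointing down it reaches from about 0.425 to 0.925 m from the base axis. Payload 6.8 kg.
Tool frame: the origin (TCP) lies at the very end of the fingers, on their centre line; the grasp point (between the pads) lies 19 mm behind it; z points along the fingers, y is the line along which they close (so a half turn about z gives the same grasp; the last joint's range is limited). The gripper opens to 85 mm and grips with 20 to 120 N. Pads are 22 mm wide; open, the fingers measure 114 mm over their backs; the gripper's body (76 mm by 85 mm) begins 54 mm behind the grasp point. The pads swing forward as they close: fully open they stand 13 mm farther back than shut.
Start: joints at [-1.355, 0.477, 0.022, 1.555, -0.011, 1.109, -0.083], TCP at [0.215, 0.64, 0.231] pointing down, gripper open.
Joint ranges: [-2.96, 2.96], [-0.34, 2.1], [-1.41, 1.46], [0.24, 2.44], [-1.37, 4.51], [0.17, 1.92], [-2.96, 2.96]. Speed limits (rad/s): [2.39, 2.39, 3.14, 3.14, 3.14, 3.14, 3.14].

### API

Orientations are given as a rotation vector (axis times angle).
In Python, from bench import get_obs, grab_frame, hand_in gives the robot as it stands.
- The arm moves only by the tool drive_tool, never from a script. Its argument "rows" is a list of rows, each an object with "offset": the shift along the tool's x, y, z as a fraction of full scale, a list of three; "rotation": the turn, a rotation vector about the tool's x, y, z as a fraction of full scale, a list of three; "claw": the opening, from 0 (shut) to 1 (fully open). In form: [{"offset": [tx, ty, tz], "rotation": [wx, wy, wz], "claw": claw}, ...]. A call has 1 to 20 rows; each row is the pose to reach, as a shift and turn from the pose commanded when the call began, along the tool's axes at that moment; what a row does not reach only later rows make up. Full scale, the value 1, is 0.15 m for a shift and 2 rad for a turn. A row lasts 1/12 s, in which the tool goes at most 41.7 mm and 7.16 degrees, less where a joint would pass 70% of its speed; a pose out of reach is approached as far as the arm can. A call with a number of a shift or a turn outside -1 to 1 is refused whole. A call with a gripper value outside its range is refused whole. The fingers move at their own pace and stop on an object; "force" is the grip in N (left out, the last holds). Time passes only in rows, so rows that repeat a pose let the fingers close. It gives the time, the measured TCP pose, the force, the opening and the grip force at its end, in the units of the state.
- get_obs(): the state, without advancing time (a new reading comes with each control period).
- grab_frame(name): name is "scene" or "top"; returns a dict with "frame" (400x640x3 uint8, red, green, blue), "z_map" (400x640 float32, m along the optical axis (not along the pixel's ray), 0 where there is no reading), "vfov" (degrees; the focal length in pixels is half the picture's height over the tangent of half this angle, whatever the lens; pixels are square), "cx", "cy" (the principal point, pixels), "R" (3x3) and "t" (3): a world point X has camera coordinates R X + t. Camera axes: x right, y down, z forward; pixel columns grow to the right and rows downward; lengths in m; the calibration is good to about 2 mm. A picture is of the moment at which its call begins.
- hand_in(): hands the job in; it is judged then, once.
The state is a dict: "clock": time; "joints": joint angles; "qvel": joint speeds; "tau": joint torques, N m; "tcp_pos": TCP position; "orientation": TCP orientation; "contact_force": force on the tool from outside, world axes, zero at the start; "moment": the same for the moment, N m; "grip_width": finger opening in m; "gripper_force": force on a finger pad.
Only numpy, scipy, OpenCV 4.12 (cv2) and the standard library are available. Lean on these libraries where they do the work, as an engineer would, in place of code of your own. Each camera call takes 0.05 s, during which the arm holds its last target. There are 200 camera calls.

## Working session

There is one attempt and no reset: what is moved stays moved. The work goes in short steps, Python scripts to look and compute and a tool call to move; the robot and the scene stay as the last step left them, time stands still between calls to the robot, and variables do not carry over. Pictures are saved under pics/ and viewed, at most 14 in all, crops included, and the job is handed in when it is done.

Besides the shell and the picture viewer there is one more tool, called after "Call:" by a JSON object that holds its "method" and its "body", one argument or row to a line. drive_tool: Moves the arm, as the interface text tells. Its arguments: {"type":"object","properties":{"rows":{"type":"array","items":{"type":"object","properties":{"offset":{"type":"array","items":{"type":"number"}},"rotation":{"type":"array","items":{"type":"number"}},"claw":{"type":"number"}}}},"force":{"type":"number"}},"required":["rows"]}

```bash
mkdir -p pics
cat > h.py <<'E'
import numpy as np,cv2
from bench import get_obs,grab_frame,hand_in
def f_of(c): return c["frame"].shape[0]/2/np.tan(np.radians(c["vfov"])/2)
def ray(c,u,v):
    d=np.array([(u-c["cx"])/f_of(c),(v-c["cy"])/f_of(c),1.]); return -c["R"].T@c["t"], c["R"].T@d
def at_z(c,u,v,z):
    o,d=ray(c,u,v); return o+d*(z-o[2])/d[2]
def proj(c,X):
    p=c["R"]@np.asarray(X)+c["t"]; return p[:2]/p[2]*f_of(c)+[c["cx"],c["cy"]]
def cloud(c):
    v,u=np.mgrid[:c["frame"].shape[0],:c["frame"].shape[1]]; z=c["z_map"]; f=f_of(c)
    P=np.stack([(u-c["cx"])/f*z,(v-c["cy"])/f*z,z],-1); return (P-c["t"])@c["R"]
def save(im,n): cv2.imwrite(n,im[:,:,::-1])
E
python3 - <<'E'
from h import *
import pickle
for n in("scene","top"):
    c=grab_frame(n); save(c["frame"],f"pics/{n}0.png"); pickle.dump(c,open(n+"0.pkl","wb"))
    print(n,c["vfov"],c["cx"],c["cy"],c["R"].round(3).tolist(),(-c["R"].T@c["t"]).round(3))
print(get_obs())
E
```

```text
scene 57.29457889811178 318.9408510028787 201.12475928576947 [[-0.173, 0.985, 0.015], [0.717, 0.136, -0.684], [-0.676, -0.107, -0.729]] [1.285 0.121 0.925]
top 42.46070948859093 317.7742405643565 203.8984428412494 [[-0.013, -1.0, -0.003], [-0.996, 0.013, -0.092], [0.092, 0.002, -0.996]] [0.298 0.008 1.69 ]
{'clock': 0.1, 'joints': array([-1.35510222,  0.47771628,  0.02234932,  1.55629769, -0.01147779,
        1.10928244, -0.08313286]), 'qvel': array([ 0.00182206, -0.00109502, -0.00152094, -0.00132374, -0.00156963,
        0.00160556, -0.00119952]), 'tau': array([ 4.43214740e-03, -5.97757065e+01,  1.61359202e+00, -2.81954741e+01,
        1.28067448e-02,  5.03519084e-03, -1.74154928e-05]), 'tcp_pos': array([0.2146206 , 0.63944444, 0.23044702]), 'orientation': array([-5.06389253e-01, -3.10039103e+00,  2.46760317e-03]), 'contact_force': array([ 0.59399206, -0.06236666, -0.4870847 ]), 'moment': array([-0.02814136,  0.05597777, -0.04429094]), 'gripper_force': 0.0, 'grip_width': 0.0852403453824742}
```

View pics/scene0.png

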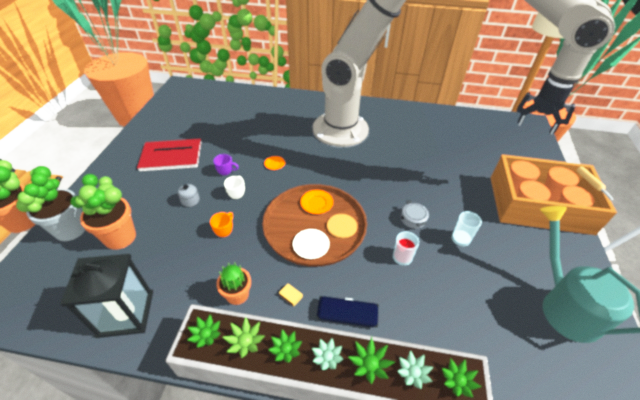

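View pics/top0.png

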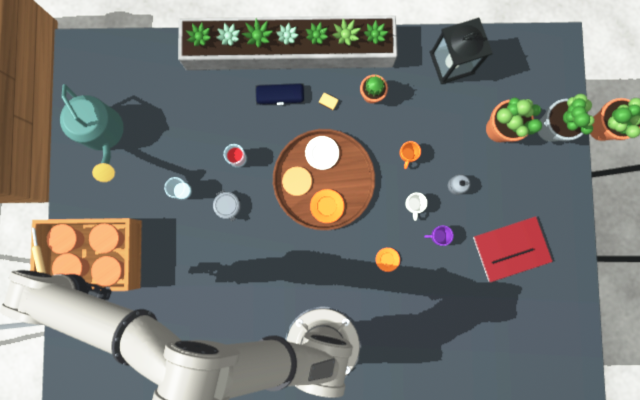

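Scene: tray at about (324,179) in top, white saucer (322,153), coaster (297,181), orange saucer (327,206), bare quarter (350,178). Orange cup (410,153), white cup (416,203), purple look-alike (442,235), sugar pot (459,184), tumbler (178,187), candle (235,155), ashtray (226,205). The orange disc at (387,259) is smaller and off the tray, so it is the decoy; the larger one, on the tray, fits. Next, confirming in crops.

Run:
```python
from h import *
import pickle
t=pickle.load(open("top0.pkl","rb"));s=pickle.load(open("scene0.pkl","rb"))
def crop(c,x0,y0,w,h,k,n):
    save(cv2.resize(c["frame"][y0:y0+h,x0:x0+w],None,fx=k,fy=k,interpolation=cv2.INTER_CUBIC),n)
a=t["frame"][125:275,365:485];b=t["frame"][125:275,150:270]
save(cv2.resize(np.hstack([a,b])[:,:],None,fx=3.33,fy=3.33,interpolation=cv2.INTER_CUBIC),"pics/topcrop.png") 
crop(s,165,140,330,140,2.4,"pics/scenecrop.png")
P=cloud(t); f=t["frame"].astype(int); hsv=cv2.cvtColor(t["frame"],cv2.COLOR_RGB2HSV)
def circ(name,u,v,r,zmin,zmax):
    m=np.zeros(P.shape[:2],bool); cv2mask=np.zeros(P.shape[:2],np.uint8); cv2.circle(cv2mask,(u,v),r,1,-1)
    m=(cv2mask>0)&(P[...,2]>zmin)&(P[...,2]<zmax)
    q=P[m]; (cc,rr)=cv2.minEnclosingCircle(q[:,:2].astype(np.float32))
    print(name,len(q),"mean",q.mean(0).round(4),"circ",np.round(cc,4),round(rr,4),"z pct",np.percentile(q[:,2],[5,50,95]).round(4))
circ("tray",324,179,60,.018,.04)
for n,u,v in(("cupO",410,153),("cupW",416,203),("sugar",459,184),("tumbler",178,187),("candle",235,155),("ash",226,205)):
    circ(n,u,v,22,.012,.2)
for n,u,v in(("sW",322,153),("coast",297,181),("sO",327,206)): circ(n,u,v,20,.007,.05)
```

```text
tray 1310 mean [ 0.5372 -0.0013  0.0224] circ [ 0.5362 -0.0083] 0.1673 z pct [0.0183 0.0217 0.0288]
cupO 225 mean [ 0.6177 -0.29    0.0411] circ [ 0.6081 -0.285 ] 0.0426 z pct [0.0146 0.0449 0.0608]
cupW 223 mean [ 0.4488 -0.3077  0.0392] circ [ 0.4436 -0.3188] 0.0498 z pct [0.0137 0.0408 0.0605]
sugar 340 mean [ 0.5087 -0.4411  0.0522] circ [ 0.5108 -0.4463] 0.0326 z pct [0.0227 0.0543 0.0704]
tumbler 363 mean [0.5066 0.4605 0.0576] circ [0.5067 0.4574] 0.0332 z pct [0.0139 0.0605 0.0975]
candle 378 mean [0.6105 0.2754 0.0628] circ [0.6095 0.2783] 0.0346 z pct [0.0346 0.0608 0.0872]
ash 604 mean [0.4525 0.3063 0.0383] circ [0.4435 0.3178] 0.0578 z pct [0.0306 0.0386 0.0451]
sW 932 mean [ 0.6226 -0.0047  0.0143] circ [ 0.6224 -0.0058] 0.0667 z pct [0.0079 0.0141 0.0218]
coast 858 mean [0.5298 0.0792 0.0133] circ [0.5305 0.078 ] 0.0662 z pct [0.0076 0.013  0.0203]
sO 936 mean [ 0.447  -0.0181  0.014 ] circ [ 0.4465 -0.0197] 0.0659 z pct [0.0077 0.0136 0.0214]
```

View pics/topcrop.png

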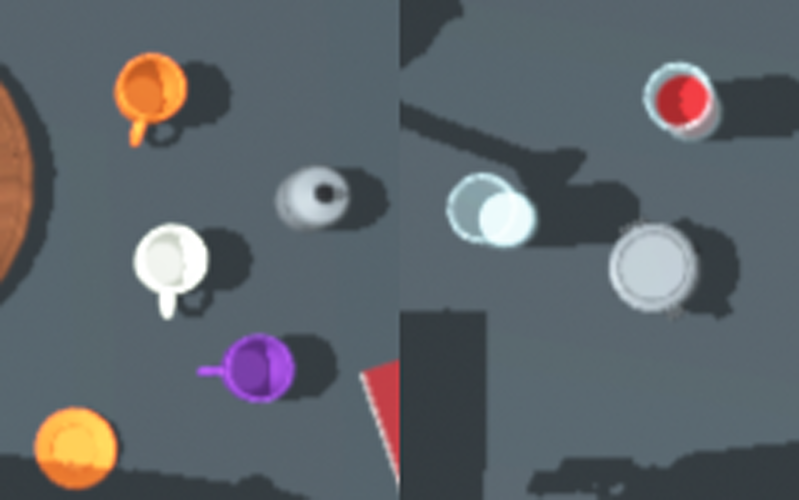

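View pics/scenecrop.png

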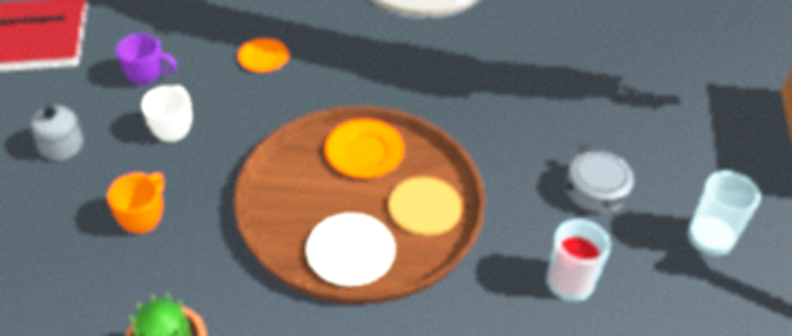

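Crops confirm: orange cup rim at crop (151,88), white cup (171,258), purple decoy (258,368), steel pot with black knob (325,193); right: empty tumbler rim (482,208)/base (508,219), candle with red wax (681,98), lidded ashtray (653,267). Triangulating from both views.

```bash
cat > tri.py <<'E'
from h import *
import pickle
t=pickle.load(open("top0.pkl","rb"));s=pickle.load(open("scene0.pkl","rb"))
def T(a): x,y=a; x,y=(x+.5)/(10/3)-.5,(y+.5)/(10/3)-.5; return (x+365 if x<119.5 else x+30, y+125)
def S(a): x,y=a; return ((x+.5)/2.4-.5+165,(y+.5)/2.4-.5+140)
def tri(pt,ps):
    o1,d1=ray(t,*pt);o2,d2=ray(s,*ps)
    k=np.linalg.lstsq(np.stack([d1,-d2],1),o2-o1,rcond=None)[0]
    a,b=o1+k[0]*d1,o2+k[1]*d2; return (a+b)/2,np.linalg.norm(a-b)
E
python3 - <<'E'
from tri import *
for n,a,b in(("cupO rim",(151,88),(136,189)),("cupW rim",(171,258),(167,100)),("knob",(325,193),(49,113)),("tumb rim",(482,208),(731,190)),("tumb base",(508,219),(714,236)),
 ("candle rim",(679,97),(581,241)),("ash lid",(653,267),(601,172))):
    X,g=tri(T(a),S(b)); print(n,X.round(4),"gap",g.round(4))
# saucers, coaster, tray by colour: ellipse centres in both views
def ell(c,lo,hi,uv,r):
    hsv=cv2.cvtColor(c["frame"],cv2.COLOR_RGB2HSV); m=cv2.inRange(hsv,np.array(lo),np.array(hi))
    w=np.zeros_like(m); cv2.circle(w,uv,r,255,-1); m&=w
    m=cv2.morphologyEx(m,cv2.MORPH_CLOSE,np.ones((5,5)));cs=cv2.findContours(m,cv2.RETR_EXTERNAL,cv2.CHAIN_APPROX_NONE)[0]
    e=cv2.fitEllipse(max(cs,key=cv2.contourArea)); return e
R={}
for n,lo,hi,ut,us in(("sO",(5,150,150),(23,255,255),(327,206),(317,202)),("sW",(0,0,170),(179,60,255),(322,153),(311,243)),("coast",(15,90,170),(28,230,255),(297,181),(342,226))):
    e1,e2=ell(t,lo,hi,ut,22),ell(s,lo,hi,us,26)
    X,g=tri(e1[0],e2[0]); print(n,X.round(4),g.round(4),"top px",np.round(e1[0]+e1[1],1),"scene",np.round(e2[0]+e2[1],1),"at z .018 top",at_z(t,*e1[0],.018)[:2].round(4),"scene",at_z(s,*e2[0],.018)[:2].round(4))
E
```

```text
cupO rim [ 0.6146 -0.2873  0.064 ] gap 0.0011
cupW rim [ 0.4505 -0.3018  0.0645] gap 0.0019
knob [ 0.5103 -0.4493  0.0694] gap 0.0022
tumb rim [0.504  0.4555 0.0961] gap 0.0038
tumb base [0.5049 0.4585 0.0044] gap 0.0021
candle rim [0.6093 0.2735 0.0839] gap 0.0034
ash lid [0.4518 0.306  0.0408] gap 0.0022
sO [ 4.481e-01 -2.110e-02  3.000e-04] 0.0044 top px [326.7 205.8  34.9  36.5] scene [315.7 205.1  42.6  50.7] at z .018 top [ 0.4462 -0.0186] scene [ 0.4644 -0.0205]
sW [ 0.6232 -0.006   0.0168] 0.0028 top px [321.7 152.4  33.1  33.5] scene [310.6 243.5  29.5  36.7] at z .018 top [ 0.6227 -0.0047] scene [ 0.6242 -0.0073]
coast [0.5307 0.0779 0.0121] 0.0023 top px [296.6 180.8  28.2  28.9] scene [341.7 225.4  24.   30.4] at z .018 top [0.5298 0.0788] scene [0.5357 0.0771]
```

```bash
cat > go.py <<'E'
import sys
from h import *
from scipy.spatial.transform import Rotation as Ro
from tri import tri,S,t
def plan(x,y,z,yaw=78):
    o=get_obs(); R=Ro.from_rotvec(o["orientation"]).as_matrix(); p=o["tcp_pos"]
    a=np.radians(yaw); ty=np.array([np.cos(a),np.sin(a),0]); tz=np.array([0,0,-1.]); G=np.stack([np.cross(ty,tz),ty,tz],1)
    print("off",(R.T@(np.array([x,y,z])-p)/.15).round(3),"rot",(Ro.from_matrix(R.T@G).as_rotvec()/2).round(3),"tcp",p.round(4),"w",round(o["grip_width"],4),"q",o["joints"].round(2))
if __name__=="__main__": plan(*map(float,sys.argv[1:]))
E
python3 go.py .5045 .457 .15
python3 - <<'E'
from tri import *
X,g=tri((326.7,205.8),S((365,148)));print(X,g)
E
```

```text
off [-2.219 -0.537  0.537] rot [-0.001  0.    -0.057] tcp [0.2146 0.6394 0.2304] w 0.0852 q [-1.36  0.48  0.02  1.56 -0.01  1.11 -0.08]
[ 0.4462561  -0.01925006  0.01762441] 0.001333159605951999
```

Call:
{"method": "drive_tool", "body": {
  "rows": [
    {"offset":[-0.25,-0.06,0],"rotation":[0,0,-0.02],"claw":1},
    {"offset":[-0.5,-0.13,0],"rotation":[0,0,-0.04],"claw":1},
    {"offset":[-0.75,-0.2,0],"rotation":[0,0,-0.057],"claw":1},
    {"offset":[-1,-0.27,0],"rotation":[0,0,-0.057],"claw":1},
    {"offset":[-1,-0.27,0],"rotation":[0,0,-0.057],"claw":1}
  ],
  "force": 40
}}

```text
clock: 0.52
tcp_pos: [0.3539, 0.5466, 0.2311]
orientation: [0.348, 3.117, -0.006]
contact_force: [2.8, -0.4, 0.2]
grip_width: 0.0857
gripper_force: 0.0
```

```bash
python3 go.py .5045 .457 .15
```

```text
off [-1.108 -0.36   0.548] rot [-0.002  0.003 -0.007] tcp [0.3539 0.5466 0.2311] w 0.0857 q [-1.13  0.44  0.04  1.62 -0.01  1.09  0.27]
```

Call:
{"method": "drive_tool", "body": {
  "rows": [
    {"offset":[-0.25,-0.09,0],"rotation":[0,0,0],"claw":1},
    {"offset":[-0.5,-0.18,0.1],"rotation":[0,0,0],"claw":1},
    {"offset":[-0.75,-0.27,0.2],"rotation":[0,0,0],"claw":1},
    {"offset":[-1,-0.35,0.3],"rotation":[0,0,0],"claw":1},
    {"offset":[-1,-0.35,0.3],"rotation":[0,0,0],"claw":1},
    {"offset":[-1,-0.35,0.3],"rotation":[0,0,0],"claw":1},
    {"offset":[-1,-0.35,0.3],"rotation":[0,0,0],"claw":1}
  ]
}}

```text
clock: 1.1
tcp_pos: [0.4794, 0.4713, 0.1858]
orientation: [-0.33, -3.123, 0.001]
contact_force: [-0.9, 1.0, -0.0]
grip_width: 0.0852
gripper_force: 0.0
```

```bash
python3 go.py .5045 .457 .13
python3 - <<'E'
from h import *
c=grab_frame("scene"); save(cv2.resize(c["frame"][100:300,380:580],None,fx=3,fy=3,interpolation=cv2.INTER_CUBIC),"pics/a.png")
E
```

```text
off [-0.184 -0.058  0.372] rot [-0.    -0.001 -0.001] tcp [0.4794 0.4713 0.1858] w 0.0852 q [-0.92  0.51  0.07  1.61 -0.04  1.02  0.52]
```

View pics/a.png

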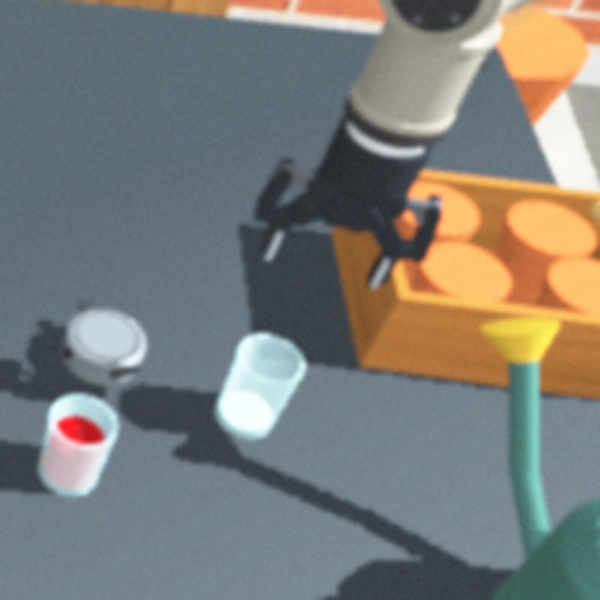

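The gripper is open just behind the tumbler (rim at crop 270,360). Shifting over it, then descending and closing.

Call:
{"method": "drive_tool", "body": {
  "rows": [
    {"offset":[-0.184,-0.058,0],"claw":1,"rotation":[0,0,0]},
    {"offset":[-0.184,-0.058,0.1],"claw":1,"rotation":[0,0,0]},
    {"offset":[-0.184,-0.058,0.3],"claw":1,"rotation":[0,0,0]},
    {"offset":[-0.184,-0.058,0.5],"claw":1,"rotation":[0,0,0]},
    {"offset":[-0.184,-0.058,0.7],"claw":1,"rotation":[0,0,0]},
    {"offset":[-0.184,-0.058,0.85],"claw":1,"rotation":[0,0,0]},
    {"offset":[-0.184,-0.058,0.97],"claw":1,"rotation":[0,0,0]},
    {"offset":[-0.184,-0.058,0.97],"claw":1,"rotation":[0,0,0]},
    {"offset":[-0.184,-0.058,0.97],"claw":1,"rotation":[0,0,0]},
    {"offset":[-0.184,-0.058,0.97],"claw":0.6,"rotation":[0,0,0]},
    {"offset":[-0.184,-0.058,0.97],"claw":0.6,"rotation":[0,0,0]},
    {"offset":[-0.184,-0.058,0.97],"claw":0.3,"rotation":[0,0,0]},
    {"offset":[-0.184,-0.058,0.97],"claw":0.3,"rotation":[0,0,0]},
    {"offset":[-0.184,-0.058,0.97],"claw":0,"rotation":[0,0,0]},
    {"offset":[-0.184,-0.058,0.97],"claw":0,"rotation":[0,0,0]},
    {"offset":[-0.184,-0.058,0.97],"claw":0,"rotation":[0,0,0]},
    {"offset":[-0.184,-0.058,0.97],"claw":0,"rotation":[0,0,0]},
    {"offset":[-0.184,-0.058,0.97],"claw":0,"rotation":[0,0,0]}
  ],
  "force": 40
}}

```text
clock: 2.65
tcp_pos: [0.5057, 0.458, 0.0432]
orientation: [0.329, 3.123, 0.004]
contact_force: [-2.1, -2.2, 6.5]
grip_width: 0.0627
gripper_force: 42.9
```

```bash
python3 go.py .531 .078 .15;python3 go.py .504 .457 .15
```

```text
off [-0.693 -2.441 -0.718] rot [ 0.001  0.001 -0.   ] tcp [0.5057 0.458  0.0432] w 0.0627 q [-0.87  0.69  0.06  1.67 -0.05  0.78  0.57]
off [ 0.009 -0.007 -0.712] rot [ 0.001  0.001 -0.   ] tcp [0.5057 0.458  0.0432] w 0.0627 q [-0.87  0.69  0.06  1.67 -0.05  0.78  0.57]
```

Call:
{"method": "drive_tool", "body": {
  "rows": [
    {"offset":[0,0,-0.1],"rotation":[0,0,0],"claw":0},
    {"offset":[0,0,-0.25],"rotation":[0,0,0],"claw":0},
    {"offset":[0,0,-0.45],"rotation":[0,0,0],"claw":0},
    {"offset":[0,0,-0.65],"rotation":[0,0,0],"claw":0},
    {"offset":[-0.04,-0.1,-0.75],"rotation":[0,0,0],"claw":0},
    {"offset":[-0.1,-0.3,-0.75],"rotation":[0,0,0],"claw":0},
    {"offset":[-0.15,-0.5,-0.75],"rotation":[0,0,0],"claw":0},
    {"offset":[-0.2,-0.7,-0.75],"rotation":[0,0,0],"claw":0},
    {"offset":[-0.25,-0.85,-0.75],"rotation":[0,0,0],"claw":0},
    {"offset":[-0.3,-1,-0.75],"rotation":[0,0,0],"claw":0}
  ]
}}

```text
clock: 3.48
tcp_pos: [0.5181, 0.2992, 0.155]
orientation: [0.33, 3.123, 0.002]
contact_force: [-0.4, -0.3, -1.7]
grip_width: 0.0629
gripper_force: 44.4
```

Call:
{"method": "drive_tool", "body": {
  "rows": [
    {"offset":[-0.06,-0.2,0],"rotation":[0,0,0],"claw":0},
    {"offset":[-0.12,-0.4,0],"rotation":[0,0,0],"claw":0},
    {"offset":[-0.18,-0.6,0],"rotation":[0,0,0],"claw":0},
    {"offset":[-0.24,-0.8,0],"rotation":[0,0,0],"claw":0},
    {"offset":[-0.3,-1,0],"rotation":[0,0,0],"claw":0},
    {"offset":[-0.3,-1,0],"rotation":[0,0,0],"claw":0},
    {"offset":[-0.3,-1,0],"rotation":[0,0,0],"claw":0},
    {"offset":[-0.3,-1,0],"rotation":[0,0,0],"claw":0}
  ]
}}

```text
clock: 4.15
tcp_pos: [0.5309, 0.1454, 0.1545]
orientation: [0.329, 3.123, 0.002]
contact_force: [0.2, -0.1, -1.6]
grip_width: 0.0629
gripper_force: 44.4
```

```bash
python3 go.py .531 .078 .058
```

```text
off [-0.094 -0.441  0.642] rot [ 0.001  0.001 -0.   ] tcp [0.5309 0.1454 0.1545] w 0.0629 q [-0.48  0.36  0.12  1.94 -0.06  0.84  1.03]
```

Call:
{"method": "drive_tool", "body": {
  "rows": [
    {"offset":[-0.04,-0.2,0],"rotation":[0,0,0],"claw":0},
    {"offset":[-0.094,-0.44,0],"rotation":[0,0,0],"claw":0},
    {"offset":[-0.094,-0.44,0.15],"rotation":[0,0,0],"claw":0},
    {"offset":[-0.094,-0.44,0.3],"rotation":[0,0,0],"claw":0},
    {"offset":[-0.094,-0.44,0.45],"rotation":[0,0,0],"claw":0},
    {"offset":[-0.094,-0.44,0.52],"rotation":[0,0,0],"claw":0},
    {"offset":[-0.094,-0.44,0.58],"rotation":[0,0,0],"claw":0},
    {"offset":[-0.094,-0.44,0.6],"rotation":[0,0,0],"claw":0},
    {"offset":[-0.094,-0.44,0.61],"rotation":[0,0,0],"claw":0},
    {"offset":[-0.094,-0.44,0.61],"rotation":[0,0,0],"claw":0}
  ]
}}

```text
clock: 4.98
tcp_pos: [0.5312, 0.0778, 0.0623]
orientation: [0.328, 3.123, 0.001]
contact_force: [-0.5, -0.2, -1.5]
grip_width: 0.0629
gripper_force: 44.6
```

```bash
python3 go.py .531 .078 .058
python3 - <<'E'
from h import *
k=lambda n,x,y,w,h,z:cv2.resize(grab_frame(n)["frame"][y:y+h,x:x+w],None,fx=z,fy=z,interpolation=cv2.INTER_CUBIC)
save(np.hstack([k("scene",290,130,100,125,4),k("top",260,130,100,125,4)]),"pics/b.png")
E
```

```text
off [0.002 0.001 0.029] rot [0. 0. 0.] tcp [0.5312 0.0778 0.0623] w 0.0629 q [-0.36  0.48  0.12  2.03 -0.09  0.64  1.18]
```

View pics/b.png

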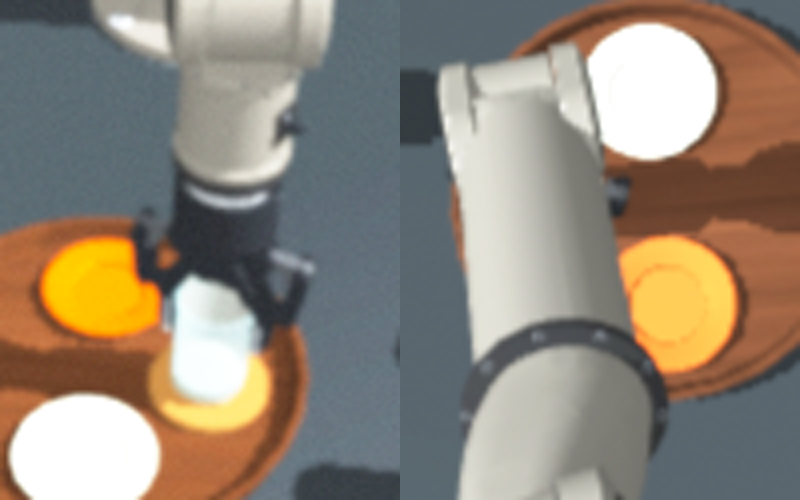

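The tumbler foot, about (210,382), sits over the middle of the coaster (210,385). Lowering it to contact, releasing and rising.

Call:
{"method": "drive_tool", "body": {
  "rows": [
    {"offset":[0,0,0.01],"rotation":[0,0,0],"claw":0},
    {"offset":[0,0,0.02],"rotation":[0,0,0],"claw":0},
    {"offset":[0,0,0.028],"rotation":[0,0,0],"claw":0},
    {"offset":[0,0,0.03],"rotation":[0,0,0],"claw":0},
    {"offset":[0,0,0.03],"rotation":[0,0,0],"claw":0}
  ]
}}

```text
clock: 5.5
tcp_pos: [0.5313, 0.0772, 0.0582]
orientation: [0.33, 3.123, 0.001]
contact_force: [-1.7, -0.5, 5.9]
grip_width: 0.0631
gripper_force: 44.6
```

Contact (force rose to +6 N). Releasing and rising, then heading for the orange cup.

Call:
{"method": "drive_tool", "body": {
  "rows": [
    {"offset":[0,0,0.03],"rotation":[0,0,0],"claw":0.8},
    {"offset":[0,0,0.03],"rotation":[0,0,0],"claw":0.9},
    {"offset":[0,0,0.03],"rotation":[0,0,0],"claw":1},
    {"offset":[0,0,0.03],"rotation":[0,0,0],"claw":1},
    {"offset":[0,0,0.03],"rotation":[0,0,0],"claw":1},
    {"offset":[0,0,0.03],"rotation":[0,0,0],"claw":1},
    {"offset":[0,0,0.03],"rotation":[0,0,0],"claw":1},
    {"offset":[0,0,-0.1],"rotation":[0,0,0],"claw":1},
    {"offset":[0,0,-0.3],"rotation":[0,0,0],"claw":1},
    {"offset":[0,0,-0.5],"rotation":[0,0,0],"claw":1},
    {"offset":[0,0,-0.7],"rotation":[0,0,0],"claw":1},
    {"offset":[0,0,-0.85],"rotation":[0,0,0],"claw":1},
    {"offset":[0,-0.25,-0.85],"rotation":[0,0,0],"claw":1},
    {"offset":[-0.03,-0.5,-0.85],"rotation":[0,0,0],"claw":1},
    {"offset":[-0.06,-0.75,-0.85],"rotation":[0,0,0],"claw":1},
    {"offset":[-0.1,-1,-0.85],"rotation":[0,0,0],"claw":1}
  ]
}}

```text
clock: 6.83
tcp_pos: [0.5135, -0.0738, 0.1852]
orientation: [0.327, 3.124, 0.001]
contact_force: [-0.2, 0.1, -0.5]
grip_width: 0.0855
gripper_force: 0.0
```

Call:
{"method": "drive_tool", "body": {
  "rows": [
    {"offset":[-0.1,-0.25,0],"rotation":[0,0,0],"claw":1},
    {"offset":[-0.2,-0.5,0],"rotation":[0,0,0],"claw":1},
    {"offset":[-0.3,-0.75,0],"rotation":[0,0,0],"claw":1},
    {"offset":[-0.5,-1,0],"rotation":[0,0,0],"claw":1},
    {"offset":[-0.7,-1,0],"rotation":[0,0,0],"claw":1},
    {"offset":[-0.85,-1,0.2],"rotation":[0,0,0],"claw":1},
    {"offset":[-0.85,-1,0.3],"rotation":[0,0,0],"claw":1},
    {"offset":[-0.85,-1,0.3],"rotation":[0,0,0],"claw":1},
    {"offset":[-0.85,-1,0.3],"rotation":[0,0,0],"claw":1}
  ]
}}

```text
clock: 7.58
tcp_pos: [0.6065, -0.2455, 0.1388]
orientation: [-0.329, -3.121, -0.001]
contact_force: [-0.7, -0.5, -0.4]
grip_width: 0.0852
gripper_force: 0.0
```

```bash
python3 go.py .6146 -.2873 .016
python3 - <<'E'
from h import *
import pickle
k=lambda c,x,y,w,h,z:cv2.resize(c["frame"][y:y+h,x:x+w],None,fx=z,fy=z,interpolation=cv2.INTER_CUBIC)
s=grab_frame("scene");t=grab_frame("top")
save(np.hstack([k(s,190,160,200,120,2),k(t,260,120,200,120,2)]),"pics/c.png")
E
```

```text
off [-0.114 -0.261  0.818] rot [ 0.    -0.002 -0.   ] tcp [ 0.6065 -0.2455  0.1388] w 0.0852 q [ 0.1   0.55  0.26  1.7  -0.17  0.92  1.79]
```

View pics/c.png

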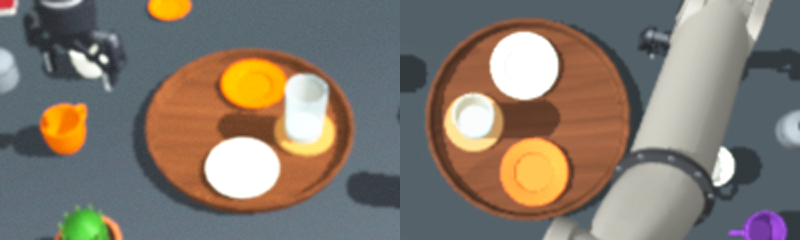

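The tumbler stands upright, centred on the coaster ((305,132) left, (474,120) right). Now grasping the orange cup.

Call:
{"method": "drive_tool", "body": {
  "rows": [
    {"offset":[-0.114,-0.261,0],"rotation":[0,0,0],"claw":1},
    {"offset":[-0.114,-0.261,0],"rotation":[0,0,0],"claw":1},
    {"offset":[-0.114,-0.261,0.2],"rotation":[0,0,0],"claw":1},
    {"offset":[-0.114,-0.261,0.4],"rotation":[0,0,0],"claw":1},
    {"offset":[-0.114,-0.261,0.6],"rotation":[0,0,0],"claw":1},
    {"offset":[-0.114,-0.261,0.75],"rotation":[0,0,0],"claw":1},
    {"offset":[-0.114,-0.261,0.81],"rotation":[0,0,0],"claw":1},
    {"offset":[-0.114,-0.261,0.81],"rotation":[0,0,0],"claw":1},
    {"offset":[-0.114,-0.261,0.81],"rotation":[0,0,0],"claw":0.6},
    {"offset":[-0.114,-0.261,0.81],"rotation":[0,0,0],"claw":0.6},
    {"offset":[-0.114,-0.261,0.81],"rotation":[0,0,0],"claw":0.3},
    {"offset":[-0.114,-0.261,0.81],"rotation":[0,0,0],"claw":0.3},
    {"offset":[-0.114,-0.261,0.81],"rotation":[0,0,0],"claw":0},
    {"offset":[-0.114,-0.261,0.81],"rotation":[0,0,0],"claw":0},
    {"offset":[-0.114,-0.261,0.81],"rotation":[0,0,0],"claw":0},
    {"offset":[-0.114,-0.261,0.81],"rotation":[0,0,0],"claw":0},
    {"offset":[-0.114,-0.261,0.81],"rotation":[0,0,0],"claw":0}
  ],
  "force": 40
}}

```text
clock: 9.1
tcp_pos: [0.6177, -0.2887, 0.0211]
orientation: [0.329, 3.12, -0.002]
contact_force: [-1.3, -0.4, 7.5]
grip_width: 0.0618
gripper_force: 43.0
```

```bash
python3 go.py .4465 -.019 .1
```

```text
off [ 1.489  1.52  -0.533] rot [-0.     0.002 -0.   ] tcp [ 0.6177 -0.2887  0.0211] w 0.0618 q [ 0.19  0.73  0.22  1.69 -0.22  0.74  1.88]
```

Call:
{"method": "drive_tool", "body": {
  "rows": [
    {"offset":[0,0,-0.1],"rotation":[0,0,0],"claw":0},
    {"offset":[0,0,-0.25],"rotation":[0,0,0],"claw":0},
    {"offset":[0,0,-0.4],"rotation":[0,0,0],"claw":0},
    {"offset":[0,0,-0.55],"rotation":[0,0,0],"claw":0},
    {"offset":[0.15,0.15,-0.6],"rotation":[0,0,0],"claw":0},
    {"offset":[0.3,0.3,-0.6],"rotation":[0,0,0],"claw":0},
    {"offset":[0.45,0.45,-0.6],"rotation":[0,0,0],"claw":0},
    {"offset":[0.6,0.6,-0.6],"rotation":[0,0,0],"claw":0},
    {"offset":[0.75,0.75,-0.6],"rotation":[0,0,0],"claw":0},
    {"offset":[0.9,0.9,-0.6],"rotation":[0,0,0],"claw":0},
    {"offset":[1,1,-0.6],"rotation":[0,0,0],"claw":0}
  ]
}}

```text
clock: 10.02
tcp_pos: [0.4989, -0.107, 0.1094]
orientation: [-0.326, -3.124, -0.002]
contact_force: [0.3, -0.3, -2.3]
grip_width: 0.0616
gripper_force: 44.2
```

Call:
{"method": "drive_tool", "body": {
  "rows": [
    {"offset":[0.13,0.15,0],"rotation":[0,0,0],"claw":0},
    {"offset":[0.27,0.3,0],"rotation":[0,0,0],"claw":0},
    {"offset":[0.4,0.45,0],"rotation":[0,0,0],"claw":0},
    {"offset":[0.45,0.5,0],"rotation":[0,0,0],"claw":0},
    {"offset":[0.45,0.5,0],"rotation":[0,0,0],"claw":0},
    {"offset":[0.45,0.5,0],"rotation":[0,0,0],"claw":0},
    {"offset":[0.45,0.5,0],"rotation":[0,0,0],"claw":0}
  ]
}}

```text
clock: 10.6
tcp_pos: [0.4514, -0.0233, 0.1091]
orientation: [0.331, 3.122, -0.0]
contact_force: [-0.4, -0.6, -1.5]
grip_width: 0.0617
gripper_force: 44.3
```

```bash
python3 go.py .4495 -.0195 .032
python3 - <<'E'
from h import *
k=lambda c,x,y,w,h,z:cv2.resize(c["frame"][y:y+h,x:x+w],None,fx=z,fy=z,interpolation=cv2.INTER_CUBIC)
save(k(grab_frame("scene"),260,140,120,110,5),"pics/d.png")
E
```

```text
off [0.018 0.022 0.514] rot [ 0.     0.001 -0.001] tcp [ 0.4514 -0.0233  0.1091] w 0.0617 q [-0.28  0.29  0.23  2.2  -0.11  0.66  1.38]
```

View pics/d.png

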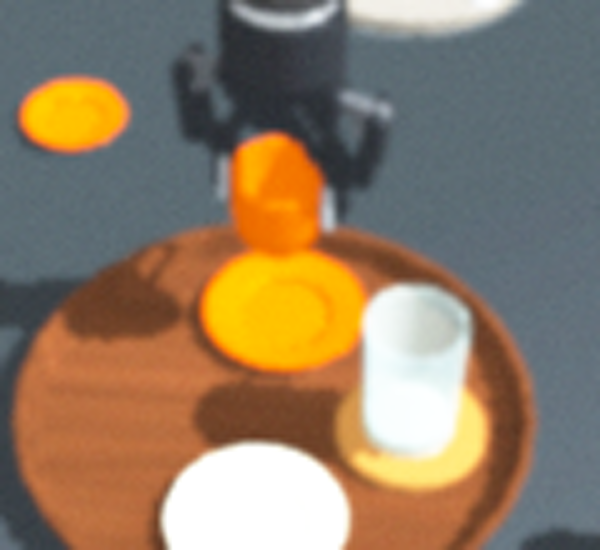

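The cup (275,195) hangs upright above the saucer (285,310). Lowering.

Call:
{"method": "drive_tool", "body": {
  "rows": [
    {"offset":[0.018,0.022,0.1],"rotation":[0,0,0],"claw":0},
    {"offset":[0.018,0.022,0.22],"rotation":[0,0,0],"claw":0},
    {"offset":[0.018,0.022,0.34],"rotation":[0,0,0],"claw":0},
    {"offset":[0.018,0.022,0.42],"rotation":[0,0,0],"claw":0},
    {"offset":[0.018,0.022,0.46],"rotation":[0,0,0],"claw":0},
    {"offset":[0.018,0.022,0.48],"rotation":[0,0,0],"claw":0},
    {"offset":[0.018,0.022,0.49],"rotation":[0,0,0],"claw":0},
    {"offset":[0.018,0.022,0.5],"rotation":[0,0,0],"claw":0},
    {"offset":[0.018,0.022,0.505],"rotation":[0,0,0],"claw":0},
    {"offset":[0.018,0.022,0.505],"rotation":[0,0,0],"claw":0}
  ]
}}

```text
clock: 11.48
tcp_pos: [0.4487, -0.0185, 0.0329]
orientation: [0.329, 3.123, 0.0]
contact_force: [-0.1, -0.5, -2.0]
grip_width: 0.0617
gripper_force: 44.3
```

```bash
python3 go.py .4495 -.0195 .032
python3 - <<'E'
from h import *
k=lambda c,x,y,w,h,z:cv2.resize(c["frame"][y:y+h,x:x+w],None,fx=z,fy=z,interpolation=cv2.INTER_CUBIC)
save(k(grab_frame("scene"),280,160,75,70,7),"pics/e.png")
E
```

```text
off [-0.007 -0.005  0.006] rot [ 0.  0. -0.] tcp [ 0.4487 -0.0185  0.0329] w 0.0617 q [-0.25  0.44  0.18  2.24 -0.17  0.47  1.42]
```

View pics/e.png

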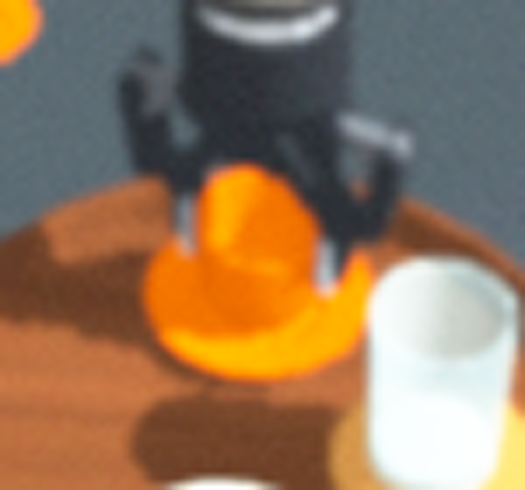

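Centred: cup foot about (258,299) against saucer middle (260,294). Touching down.

Call:
{"method": "drive_tool", "body": {
  "rows": [
    {"offset":[0.005,0,0.008],"rotation":[0,0,0],"claw":0},
    {"offset":[0.005,0,0.015],"rotation":[0,0,0],"claw":0},
    {"offset":[0.005,0,0.015],"rotation":[0,0,0],"claw":0},
    {"offset":[0.005,0,0.015],"rotation":[0,0,0],"claw":0}
  ]
}}

```text
clock: 11.87
tcp_pos: [0.4486, -0.0184, 0.0319]
orientation: [0.33, 3.122, 0.001]
contact_force: [-3.6, -0.9, 19.6]
grip_width: 0.0615
gripper_force: 45.2
```

Call:
{"method": "drive_tool", "body": {
  "rows": [
    {"offset":[0,0,0.005],"rotation":[0,0,0],"claw":0},
    {"offset":[0,0,0.005],"rotation":[0,0,0],"claw":0.8},
    {"offset":[0,0,0.005],"rotation":[0,0,0],"claw":0.9},
    {"offset":[0,0,0.005],"rotation":[0,0,0],"claw":1},
    {"offset":[0,0,0.005],"rotation":[0,0,0],"claw":1},
    {"offset":[0,0,0.005],"rotation":[0,0,0],"claw":1},
    {"offset":[0,0,0.005],"rotation":[0,0,0],"claw":1},
    {"offset":[0,0,-0.1],"rotation":[0,0,0],"claw":1},
    {"offset":[0,0,-0.3],"rotation":[0,0,0],"claw":1},
    {"offset":[0,0,-0.5],"rotation":[0,0,0],"claw":1},
    {"offset":[0,0,-0.65],"rotation":[0,0,0],"claw":1},
    {"offset":[-0.05,-0.2,-0.7],"rotation":[0,0,0],"claw":1},
    {"offset":[-0.1,-0.45,-0.7],"rotation":[0,0,0],"claw":1},
    {"offset":[-0.15,-0.7,-0.7],"rotation":[0,0,0],"claw":1},
    {"offset":[-0.2,-0.95,-0.7],"rotation":[0,0,0],"claw":1}
  ]
}}

```text
clock: 13.12
tcp_pos: [0.4472, -0.1652, 0.1357]
orientation: [0.326, 3.124, 0.0]
contact_force: [1.2, -0.7, -0.0]
grip_width: 0.0855
gripper_force: 0.0
```

Call:
{"method": "drive_tool", "body": {
  "rows": [
    {"offset":[-0.05,-0.25,0],"rotation":[0,0,0],"claw":1},
    {"offset":[-0.1,-0.5,0],"rotation":[0,0,0],"claw":1},
    {"offset":[-0.15,-0.75,0],"rotation":[0,0,0],"claw":1},
    {"offset":[-0.2,-0.9,0],"rotation":[0,0,0],"claw":1},
    {"offset":[-0.2,-0.9,0],"rotation":[0,0,0],"claw":1},
    {"offset":[-0.2,-0.9,0],"rotation":[0,0,0],"claw":1},
    {"offset":[-0.2,-0.9,0],"rotation":[0,0,0],"claw":1}
  ]
}}

```text
clock: 13.7
tcp_pos: [0.4482, -0.3012, 0.1348]
orientation: [-0.328, -3.123, -0.002]
contact_force: [-0.4, 0.7, 0.0]
grip_width: 0.0854
gripper_force: 0.0
```

```bash
python3 go.py .4505 -.3018 .016
python3 - <<'E'
from h import *
k=lambda c,x,y,w,h,z:cv2.resize(c["frame"][y:y+h,x:x+w],None,fx=z,fy=z,interpolation=cv2.INTER_CUBIC)
s=grab_frame("scene");t=grab_frame("top")
save(np.hstack([k(s,190,120,130,120,3),k(t,290,130,130,120,3)]),"pics/f.png")
E
```

```text
off [-0.017 -0.002  0.792] rot [ 0.    -0.001  0.   ] tcp [ 0.4482 -0.3012  0.1348] w 0.0854 q [ 0.2   0.39  0.35  1.99 -0.18  0.8   2.01]
```

View pics/f.png

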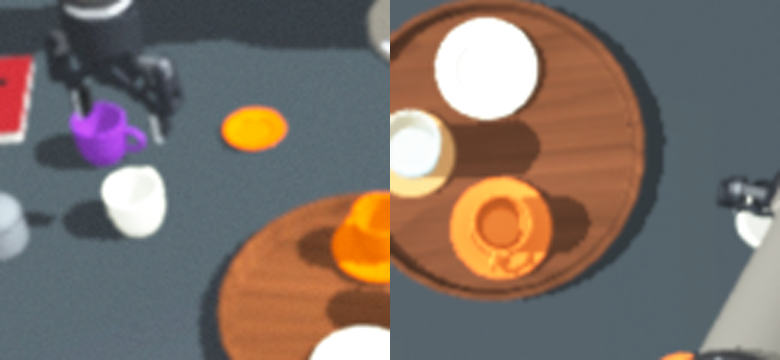

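The orange cup stands centred in its saucer ((501,226) right half). Now the white cup below the gripper.

Call:
{"method": "drive_tool", "body": {
  "rows": [
    {"offset":[-0.017,0,0.15],"rotation":[0,0,0],"claw":1},
    {"offset":[-0.017,0,0.35],"rotation":[0,0,0],"claw":1},
    {"offset":[-0.017,0,0.55],"rotation":[0,0,0],"claw":1},
    {"offset":[-0.017,0,0.7],"rotation":[0,0,0],"claw":1},
    {"offset":[-0.017,0,0.785],"rotation":[0,0,0],"claw":1},
    {"offset":[-0.017,0,0.785],"rotation":[0,0,0],"claw":1},
    {"offset":[-0.017,0,0.785],"rotation":[0,0,0],"claw":1},
    {"offset":[-0.017,0,0.785],"rotation":[0,0,0],"claw":0.6},
    {"offset":[-0.017,0,0.785],"rotation":[0,0,0],"claw":0.6},
    {"offset":[-0.017,0,0.785],"rotation":[0,0,0],"claw":0.3},
    {"offset":[-0.017,0,0.785],"rotation":[0,0,0],"claw":0.3},
    {"offset":[-0.017,0,0.785],"rotation":[0,0,0],"claw":0},
    {"offset":[-0.017,0,0.785],"rotation":[0,0,0],"claw":0},
    {"offset":[-0.017,0,0.785],"rotation":[0,0,0],"claw":0},
    {"offset":[-0.017,0,0.785],"rotation":[0,0,0],"claw":0},
    {"offset":[-0.017,0,0.785],"rotation":[0,0,0],"claw":0}
  ],
  "force": 40
}}

```text
clock: 15.13
tcp_pos: [0.4522, -0.3036, 0.0195]
orientation: [0.329, 3.121, -0.002]
contact_force: [-0.5, -0.5, 5.6]
grip_width: 0.0629
gripper_force: 42.2
```

```bash
python3 go.py .623 -.006 .1
```

```text
off [-0.702  2.177 -0.536] rot [-0.     0.002 -0.   ] tcp [ 0.4522 -0.3036  0.0195] w 0.0629 q [ 0.27  0.58  0.27  2.03 -0.27  0.56  2.09]
```

Call:
{"method": "drive_tool", "body": {
  "rows": [
    {"offset":[0,0,-0.1],"rotation":[0,0,0],"claw":0},
    {"offset":[0,0,-0.25],"rotation":[0,0,0],"claw":0},
    {"offset":[0,0,-0.4],"rotation":[0,0,0],"claw":0},
    {"offset":[0,0,-0.55],"rotation":[0,0,0],"claw":0},
    {"offset":[-0.08,0.15,-0.6],"rotation":[0,0,0],"claw":0},
    {"offset":[-0.16,0.35,-0.6],"rotation":[0,0,0],"claw":0},
    {"offset":[-0.24,0.55,-0.6],"rotation":[0,0,0],"claw":0},
    {"offset":[-0.32,0.75,-0.6],"rotation":[0,0,0],"claw":0},
    {"offset":[-0.4,0.95,-0.6],"rotation":[0,0,0],"claw":0}
  ]
}}

```text
clock: 15.88
tcp_pos: [0.5402, -0.1746, 0.1088]
orientation: [0.329, 3.122, 0.0]
contact_force: [0.8, 0.2, -1.8]
grip_width: 0.063
gripper_force: 44.5
```

Call:
{"method": "drive_tool", "body": {
  "rows": [
    {"offset":[-0.08,0.2,0],"rotation":[0,0,0],"claw":0},
    {"offset":[-0.16,0.4,0],"rotation":[0,0,0],"claw":0},
    {"offset":[-0.24,0.6,0],"rotation":[0,0,0],"claw":0},
    {"offset":[-0.3,0.8,0],"rotation":[0,0,0],"claw":0},
    {"offset":[-0.3,1,0],"rotation":[0,0,0],"claw":0},
    {"offset":[-0.3,1,0],"rotation":[0,0,0],"claw":0},
    {"offset":[-0.3,1,0],"rotation":[0,0,0],"claw":0},
    {"offset":[-0.3,1,0],"rotation":[0,0,0],"claw":0}
  ]
}}

```text
clock: 16.55
tcp_pos: [0.6144, -0.039, 0.1082]
orientation: [0.329, 3.124, -0.001]
contact_force: [0.5, -1.3, -1.0]
grip_width: 0.0629
gripper_force: 44.5
```

```bash
python3 go.py .6245 -.006 .0305
```

```text
off [-0.02   0.23   0.518] rot [-0.  0. -0.] tcp [ 0.6144 -0.039   0.1082] w 0.0629 q [-0.26  0.53  0.3   1.82 -0.21  0.82  1.5 ]
```

Call:
{"method": "drive_tool", "body": {
  "rows": [
    {"offset":[-0.02,0.12,0],"rotation":[0,0,0],"claw":0},
    {"offset":[-0.02,0.23,0],"rotation":[0,0,0],"claw":0},
    {"offset":[-0.02,0.23,0.12],"rotation":[0,0,0],"claw":0},
    {"offset":[-0.02,0.23,0.24],"rotation":[0,0,0],"claw":0},
    {"offset":[-0.02,0.23,0.36],"rotation":[0,0,0],"claw":0},
    {"offset":[-0.02,0.23,0.43],"rotation":[0,0,0],"claw":0},
    {"offset":[-0.02,0.23,0.47],"rotation":[0,0,0],"claw":0},
    {"offset":[-0.02,0.23,0.49],"rotation":[0,0,0],"claw":0},
    {"offset":[-0.02,0.23,0.5],"rotation":[0,0,0],"claw":0},
    {"offset":[-0.02,0.23,0.5],"rotation":[0,0,0],"claw":0}
  ]
}}

```text
clock: 17.38
tcp_pos: [0.6251, -0.0058, 0.0331]
orientation: [0.33, 3.123, 0.0]
contact_force: [-0.8, -0.4, -1.6]
grip_width: 0.063
gripper_force: 44.5
```

```bash
python3 go.py .6245 -.006 .0305
python3 - <<'E'
from h import *
k=lambda c,x,y,w,h,z:cv2.resize(c["frame"][y:y+h,x:x+w],None,fx=z,fy=z,interpolation=cv2.INTER_CUBIC)
save(k(grab_frame("scene"),270,190,90,80,6),"pics/g.png")
E
```

```text
off [ 0.003 -0.002  0.017] rot [ 0.  0. -0.] tcp [ 0.6251 -0.0058  0.0331] w 0.063 q [-0.28  0.65  0.26  1.83 -0.25  0.69  1.48]
```

View pics/g.png

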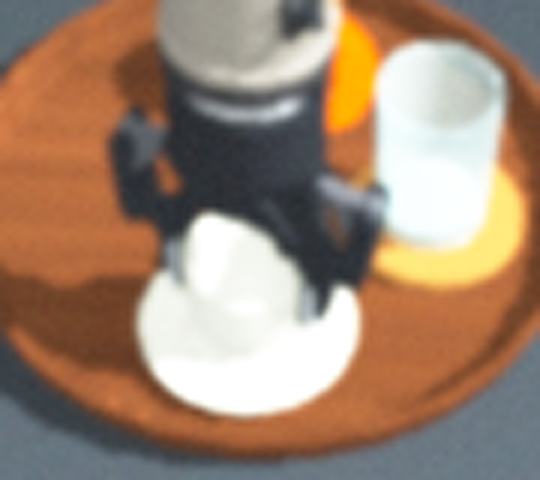

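The white cup's foot (about 245,330) is over the saucer centre (248,328). Touching down.

Call:
{"method": "drive_tool", "body": {
  "rows": [
    {"offset":[0,0,0.01],"rotation":[0,0,0],"claw":0},
    {"offset":[0,0,0.018],"rotation":[0,0,0],"claw":0},
    {"offset":[0,0,0.022],"rotation":[0,0,0],"claw":0},
    {"offset":[0,0,0.022],"rotation":[0,0,0],"claw":0},
    {"offset":[0,0,0.022],"rotation":[0,0,0],"claw":0}
  ]
}}

```text
clock: 17.85
tcp_pos: [0.6255, -0.0055, 0.0306]
orientation: [0.329, 3.123, 0.001]
contact_force: [-1.3, 0.2, 5.8]
grip_width: 0.063
gripper_force: 45.0
```

Call:
{"method": "drive_tool", "body": {
  "rows": [
    {"offset":[0,0,0.02],"rotation":[0,0,0],"claw":0.8},
    {"offset":[0,0,0.02],"rotation":[0,0,0],"claw":0.9},
    {"offset":[0,0,0.02],"rotation":[0,0,0],"claw":1},
    {"offset":[0,0,0.02],"rotation":[0,0,0],"claw":1},
    {"offset":[0,0,0.02],"rotation":[0,0,0],"claw":1},
    {"offset":[0,0,0.02],"rotation":[0,0,0],"claw":1},
    {"offset":[0,0,0.02],"rotation":[0,0,0],"claw":1},
    {"offset":[0,0,-0.1],"rotation":[0,0,0],"claw":1},
    {"offset":[0,0,-0.3],"rotation":[0,0,0],"claw":1},
    {"offset":[0,0,-0.5],"rotation":[0,0,0],"claw":1},
    {"offset":[0,0,-0.7],"rotation":[0,0,0],"claw":1},
    {"offset":[0,-0.2,-0.8],"rotation":[0,0,0],"claw":1},
    {"offset":[0,-0.45,-0.8],"rotation":[0,0,0],"claw":1},
    {"offset":[0,-0.7,-0.8],"rotation":[0,0,0],"claw":1},
    {"offset":[0,-0.95,-0.8],"rotation":[0,0,0],"claw":1}
  ]
}}

```text
clock: 19.1
tcp_pos: [0.5948, -0.146, 0.1499]
orientation: [0.327, 3.123, 0.0]
contact_force: [0.2, 0.3, -0.2]
grip_width: 0.0857
gripper_force: 0.0
```

Call:
{"method": "drive_tool", "body": {
  "rows": [
    {"offset":[0.02,-0.25,0],"rotation":[0,0,0],"claw":1},
    {"offset":[0.04,-0.5,0],"rotation":[0,0,0],"claw":1},
    {"offset":[0.06,-0.75,0],"rotation":[0,0,0],"claw":1},
    {"offset":[0.07,-1,0],"rotation":[0,0,0],"claw":1}
  ]
}}

```text
clock: 19.43
tcp_pos: [0.5525, -0.291, 0.1494]
orientation: [-0.329, -3.124, -0.0]
contact_force: [0.4, -0.6, 0.0]
grip_width: 0.0854
gripper_force: 0.0
```

Call:
{"method": "drive_tool", "body": {
  "rows": [
    {"offset":[0.02,-0.25,0],"rotation":[0,0,0],"claw":1},
    {"offset":[0.04,-0.5,0],"rotation":[0,0,0],"claw":1},
    {"offset":[0.06,-0.75,0],"rotation":[0,0,0],"claw":1},
    {"offset":[0.07,-1,0],"rotation":[0,0,0],"claw":1},
    {"offset":[0.07,-1,0],"rotation":[0,0,0],"claw":1},
    {"offset":[0.07,-1,0],"rotation":[0,0,0],"claw":1},
    {"offset":[0.07,-1,0],"rotation":[0,0,0],"claw":1}
  ]
}}

```text
clock: 20.02
tcp_pos: [0.5121, -0.4332, 0.1489]
orientation: [-0.329, -3.124, -0.002]
contact_force: [-0.3, 0.1, 0.1]
grip_width: 0.0855
gripper_force: 0.0
```

```bash
python3 go.py .5103 -.4485 .016
python3 - <<'E'
from h import *
k=lambda c,x,y,w,h,z:cv2.resize(c["frame"][y:y+h,x:x+w],None,fx=z,fy=z,interpolation=cv2.INTER_CUBIC)
s=grab_frame("scene");t=grab_frame("top")
save(np.hstack([k(s,160,130,215,140,1.8),k(t,265,120,210,140,1.8)]),"pics/i.png")
E
```

```text
off [-0.01  -0.103  0.886] rot [ 0.001 -0.    -0.   ] tcp [ 0.5121 -0.4332  0.1489] w 0.0855 q [ 0.36  0.57  0.36  1.66 -0.24  0.96  2.17]
```

View pics/i.png

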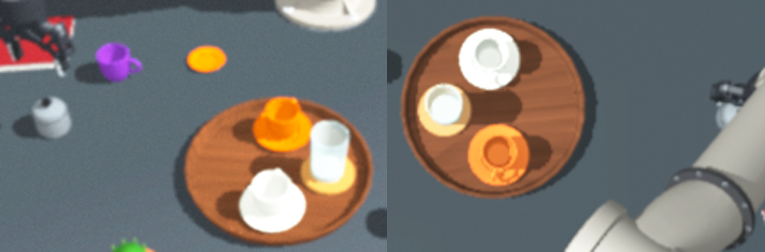

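Both cups and the tumbler stand well placed on the tray; the bare quarter is at about (555,105) in the right half. Grasping the knobbed steel pot (51,115 in the left half).

Call:
{"method": "drive_tool", "body": {
  "rows": [
    {"offset":[-0.01,-0.103,0],"rotation":[0,0,0],"claw":1},
    {"offset":[-0.01,-0.103,0.15],"rotation":[0,0,0],"claw":1},
    {"offset":[-0.01,-0.103,0.35],"rotation":[0,0,0],"claw":1},
    {"offset":[-0.01,-0.103,0.55],"rotation":[0,0,0],"claw":1},
    {"offset":[-0.01,-0.103,0.75],"rotation":[0,0,0],"claw":1},
    {"offset":[-0.01,-0.103,0.88],"rotation":[0,0,0],"claw":1},
    {"offset":[-0.01,-0.103,0.88],"rotation":[0,0,0],"claw":1},
    {"offset":[-0.01,-0.103,0.88],"rotation":[0,0,0],"claw":1},
    {"offset":[-0.01,-0.103,0.88],"rotation":[0,0,0],"claw":0.6},
    {"offset":[-0.01,-0.103,0.88],"rotation":[0,0,0],"claw":0.6},
    {"offset":[-0.01,-0.103,0.88],"rotation":[0,0,0],"claw":0.3},
    {"offset":[-0.01,-0.103,0.88],"rotation":[0,0,0],"claw":0.3},
    {"offset":[-0.01,-0.103,0.88],"rotation":[0,0,0],"claw":0},
    {"offset":[-0.01,-0.103,0.88],"rotation":[0,0,0],"claw":0},
    {"offset":[-0.01,-0.103,0.88],"rotation":[0,0,0],"claw":0},
    {"offset":[-0.01,-0.103,0.88],"rotation":[0,0,0],"claw":0},
    {"offset":[-0.01,-0.103,0.88],"rotation":[0,0,0],"claw":0}
  ],
  "force": 45
}}

```text
clock: 21.53
tcp_pos: [0.5116, -0.4504, 0.0198]
orientation: [0.328, 3.121, -0.003]
contact_force: [-1.1, 0.6, 6.7]
grip_width: 0.0606
gripper_force: 49.5
```

```bash
python3 go.py .542 -.1 .1
```

```text
off [ 0.286  2.326 -0.539] rot [-0.001  0.002 -0.   ] tcp [ 0.5116 -0.4504  0.0198] w 0.0606 q [ 0.42  0.74  0.31  1.69 -0.3   0.75  2.24]
```

Call:
{"method": "drive_tool", "body": {
  "rows": [
    {"offset":[0,0,-0.1],"rotation":[0,0,0],"claw":0},
    {"offset":[0,0,-0.25],"rotation":[0,0,0],"claw":0},
    {"offset":[0,0,-0.4],"rotation":[0,0,0],"claw":0},
    {"offset":[0,0,-0.55],"rotation":[0,0,0],"claw":0},
    {"offset":[0.02,0.15,-0.6],"rotation":[0,0,0],"claw":0},
    {"offset":[0.04,0.35,-0.6],"rotation":[0,0,0],"claw":0},
    {"offset":[0.06,0.55,-0.6],"rotation":[0,0,0],"claw":0},
    {"offset":[0.08,0.75,-0.6],"rotation":[0,0,0],"claw":0},
    {"offset":[0.1,0.95,-0.6],"rotation":[0,0,0],"claw":0}
  ]
}}

```text
clock: 22.28
tcp_pos: [0.5253, -0.3056, 0.1088]
orientation: [0.329, 3.123, -0.0]
contact_force: [0.7, -0.2, -2.0]
grip_width: 0.0602
gripper_force: 49.6
```

Call:
{"method": "drive_tool", "body": {
  "rows": [
    {"offset":[0.02,0.2,0],"rotation":[0,0,0],"claw":0},
    {"offset":[0.05,0.4,0],"rotation":[0,0,0],"claw":0},
    {"offset":[0.07,0.6,0],"rotation":[0,0,0],"claw":0},
    {"offset":[0.1,0.8,0],"rotation":[0,0,0],"claw":0},
    {"offset":[0.12,1,0],"rotation":[0,0,0],"claw":0},
    {"offset":[0.12,1,0],"rotation":[0,0,0],"claw":0},
    {"offset":[0.12,1,0],"rotation":[0,0,0],"claw":0},
    {"offset":[0.12,1,0],"rotation":[0,0,0],"claw":0}
  ]
}}

```text
clock: 22.95
tcp_pos: [0.539, -0.1568, 0.1083]
orientation: [0.329, 3.123, -0.001]
contact_force: [-0.6, -0.2, -1.6]
grip_width: 0.0603
gripper_force: 49.6
```

```bash
python3 go.py .542 -.1 .026
```

```text
off [0.06  0.375 0.548] rot [-0.     0.001 -0.   ] tcp [ 0.539  -0.1568  0.1083] w 0.0603 q [-0.1   0.46  0.35  1.96 -0.22  0.76  1.74]
```

Call:
{"method": "drive_tool", "body": {
  "rows": [
    {"offset":[0.03,0.2,0],"rotation":[0,0,0],"claw":0},
    {"offset":[0.06,0.375,0],"rotation":[0,0,0],"claw":0},
    {"offset":[0.06,0.375,0.12],"rotation":[0,0,0],"claw":0},
    {"offset":[0.06,0.375,0.24],"rotation":[0,0,0],"claw":0},
    {"offset":[0.06,0.375,0.36],"rotation":[0,0,0],"claw":0},
    {"offset":[0.06,0.375,0.45],"rotation":[0,0,0],"claw":0},
    {"offset":[0.06,0.375,0.5],"rotation":[0,0,0],"claw":0},
    {"offset":[0.06,0.375,0.52],"rotation":[0,0,0],"claw":0},
    {"offset":[0.06,0.375,0.535],"rotation":[0,0,0],"claw":0},
    {"offset":[0.06,0.375,0.545],"rotation":[0,0,0],"claw":0},
    {"offset":[0.06,0.375,0.55],"rotation":[0,0,0],"claw":0},
    {"offset":[0.06,0.375,0.55],"rotation":[0,0,0],"claw":0}
  ]
}}

```text
clock: 23.95
tcp_pos: [0.5423, -0.1001, 0.0258]
orientation: [0.33, 3.123, -0.0]
contact_force: [-0.7, -1.6, 2.3]
grip_width: 0.0604
gripper_force: 50.0
```

Call:
{"method": "drive_tool", "body": {
  "rows": [
    {"offset":[0,0,0.005],"rotation":[0,0,0],"claw":0},
    {"offset":[0,0,0.005],"rotation":[0,0,0],"claw":0.8},
    {"offset":[0,0,0.005],"rotation":[0,0,0],"claw":0.9},
    {"offset":[0,0,0.005],"rotation":[0,0,0],"claw":1},
    {"offset":[0,0,0.005],"rotation":[0,0,0],"claw":1},
    {"offset":[0,0,0.005],"rotation":[0,0,0],"claw":1},
    {"offset":[0,0,0.005],"rotation":[0,0,0],"claw":1},
    {"offset":[0,0,0.005],"rotation":[0,0,0],"claw":1},
    {"offset":[0,0,-0.1],"rotation":[0,0,0],"claw":1},
    {"offset":[0,0,-0.3],"rotation":[0,0,0],"claw":1},
    {"offset":[0,0,-0.5],"rotation":[0,0,0],"claw":1},
    {"offset":[0,0,-0.7],"rotation":[0,0,0],"claw":1},
    {"offset":[0,0,-0.9],"rotation":[0,0,0],"claw":1},
    {"offset":[0,-0.25,-1],"rotation":[0,0,0],"claw":1},
    {"offset":[0,-0.5,-1],"rotation":[0,0,0],"claw":1},
    {"offset":[0,-0.75,-1],"rotation":[0,0,0],"claw":1},
    {"offset":[0,-1,-1],"rotation":[0,0,0],"claw":1}
  ]
}}

```text
clock: 25.37
tcp_pos: [0.5102, -0.2474, 0.1754]
orientation: [0.327, 3.123, 0.0]
contact_force: [-0.5, 0.0, 0.3]
grip_width: 0.0853
gripper_force: 0.0
```

Call:
{"method": "drive_tool", "body": {
  "rows": [
    {"offset":[0,-0.25,0],"rotation":[0,0,0],"claw":1},
    {"offset":[0,-0.5,0],"rotation":[0,0,0],"claw":1},
    {"offset":[0,-0.75,0],"rotation":[0,0,0],"claw":1},
    {"offset":[0,-1,0],"rotation":[0,0,0],"claw":1},
    {"offset":[0,-1,0],"rotation":[0,0,0],"claw":1},
    {"offset":[0,-1,0],"rotation":[0,0,0],"claw":1},
    {"offset":[0,-1,0],"rotation":[0,0,0],"claw":1}
  ]
}}

```text
clock: 25.95
tcp_pos: [0.4792, -0.3923, 0.1743]
orientation: [-0.329, -3.124, -0.001]
contact_force: [0.0, 0.8, -0.5]
grip_width: 0.0852
gripper_force: 0.0
```

Run:
```python
from h import *
k=lambda c,x,y,w,h,z:cv2.resize(c["frame"][y:y+h,x:x+w],None,fx=z,fy=z,interpolation=cv2.INTER_CUBIC)
s=grab_frame("scene");t=grab_frame("top")
save(np.hstack([k(s,255,170,125,110,3.2),k(t,262,120,125,110,3.2)]),"pics/j.png")
```

```text
(no output)
```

View pics/j.png

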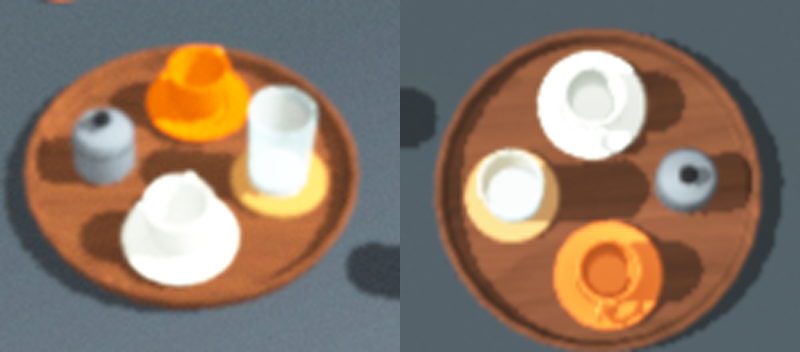

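Everything is upright and centred: cup rims (592,98) and (608,270) over saucers (592,105) and (608,275), tumbler on the coaster (511,185), pot on the bare floor (686,180). Offsets after parallax are about 4 mm at most, so I'm handing in.

```bash
python3 -c "
from bench import hand_in;print(hand_in())"
```

```text
the job is handed in; nothing more can be done
None
```

I laid the tray and handed the job in at about 26 s; hand-in gave no verdict. In the last pictures both cups stand on their own saucers and the tumbler on the coaster, all about 4 mm or less off centre. The sugar pot stands on the bare quarter, and I never touched the ashtray or the candle glass.

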